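Send the dish carrier down the tipping tray

ROBOT

A 6-joint arm with a two-finger parallel gripper is mounted at the origin on the work surface. World frame = base frame: x ahead of the robot, y to its left, z up, the work surface at z = 0. Lengths are in m, angles in rad, forces in N, time in s.
With the tool pointing down it reaches from about 0.15 to 0.775 m from the base axis. Payload 6.1 kg.
Tool frame: the origin (TCP) lies at the very end of the fingers, on their centre line; the grasp point (between the pads) lies 19 mm behind it; z points along the fingers, y is the line along which they close (so a half turn about z gives the same grasp; the last joint's range is limited). The gripper opens to 85 mm and grips with 20 to 120 N. Pads are 22 mm wide; open, the fingers measure 114 mm over their backs; the gripper's body (76 mm by 85 mm) begins 54 mm behind the grasp point. The pads swing forward as they close: fully open they stand 13 mm farther back than shut.
Start: joints at [0, 0.126, -0.04, 1.405, 0, 1.571], TCP at [0.525, -0, 0.231] pointing down, gripper open.
Joint ranges: [-2.72, 2.72], [-0.95, 1.95], [-1.27, 1.35], [-1.78, 2.02], [-1.46, 1.47], [-3.14, 3.14]. Speed limits (rad/s): [2.39, 2.39, 3.01, 3.14, 3.14, 3.14].

INTERFACE

Orientations are given as a 3x3 rotation matrix whose columns are the frame's x, y, z axes.
In Python, from bench import robot, optics, order gives the robot as it stands (robot), with the cameras (optics) and the job (order).
- The arm moves only by the shell command python3 nudge.py 'ROWS' [OPENING] [FORCE]. ROWS is a JSON list of rows, 1 to 10 of them, each an object with the fields pos (a list: dx, dy, dz in m), rotvec (a list: a rotation vector rx, ry, rz in rad); a field left out counts as zero; each row is the pose to reach, as a shift and turn from the pose commanded when the command began, along the tool's axes at that moment; what a row does not reach only later rows make up. A row lasts 1/8 s, in which the tool goes at most 0.0625 m and 0.188 rad, less where a joint would pass 70% of its speed; a pose out of reach is approached as far as the arm can. OPENING is the finger opening in m, set as the command begins (- or left out keeps the last). The fingers move at their own pace and stop on an object; FORCE is the grip in N (left out, the last holds). Time passes only in rows, so rows that do not move let the fingers close. It prints the time, the measured TCP pose, the force, the opening and the grip force at its end. Input that does not fit is refused with a message, and nothing moves.
- robot.get_obs(): the state, without advancing time (a new reading comes with each control period).
- optics.read_camera(name): name is "scene" or "side" or "wrist"; returns the picture (420x560x3 uint8, blue, green, red); there is no depth.
- optics.calibration(name): a dict with "vertical_fov" (degrees; the focal length in pixels is half the picture's height over the tangent of half this angle, whatever the lens; pixels are square), "cx", "cy" (the principal point, pixels), "R" (3x3) and "t" (3): a world point X has camera coordinates R X + t. Camera axes: x right, y down, z forward; pixel columns grow to the right and rows downward; lengths in m; the calibration is good to about 2 mm. A picture is of the moment at which its call begins: read the wrist's pose just before it. calibration takes no time and is no camera call; for the wrist camera it gives the pose at the moment of the call.
- order.finish_job(): hands the job in; it is judged then, once.
The state is a dict: "time": time; "qpos": joint angles; "dq": joint speeds; "joint_efforts": joint torques, N m; "position": TCP position; "ee_rot": TCP orientation; "force": force on the tool from outside, world axes, zero at the start; "ft_torque": the same for the moment, N m; "gripper_width": finger opening in m; "finger_force": force on a finger pad.
Only numpy, scipy, OpenCV 4.12 (cv2) and the standard library are available. Lean on these libraries where they do the work, as an engineer would, in place of code of your own. Each camera call takes 0.05 s, during which the arm holds its last target. There are 200 camera calls.

TASK

Put the blue dish carrier (orange handle) lengthwise on the white tipping tray under the lamp bar, short of where it would tip, keeping it upright, and let go while the tray is still level. Then nudge it forward little by little until its own weight tips the tray, taking the fingers off it as soon as the tray starts to go, so that it slides by itself down into the steel bay and the tray swings back level. Do not push the tray or its frame down by hand or bang the carrier onto it, and leave the grey carrier and the other things where they are.

Things in the scene. Friction and masses are not known exactly. Their poses are not given: they have to be found in the camera images.
- carrier: Blue dish carrier to be sent: block 130 (x) x 64 (y) x 22 mm high, two small round dishes fixed in its top fore and aft, up to 29 mm high, an orange fin between them. Same both ways round. Mass unknown, 0.35 to 0.7 kg, centred. Origin: centre of the underside, z up. It stands on the table, x within 0.3 rad of straight ahead of the robot.
- carrier_fin (a point): Centre of the top edge of the carrier's orange handle fin, 75 mm above its underside. The fin stands in the middle of the block, 40 mm long (x) and 10 mm thick (y), and is free from 29 mm up to 75 mm.
- spare: Grey carrier with a white fin, same shape and size; leave alone. Origin: centre of the underside.
- rocker: Fixed frame of the tipping station. Origin: on the table right below the tray's pivot; x runs along the tray from its near, green-marked loading end to the steel bay, z up. Carries tray, bay and lamp bar. Cheeks beside the pivot reach 124 mm high at y +-51 mm. A post 18 mm square, 361 mm high, stands at x 130, y 105 mm; from its top an arm runs along y 105 to the bar.
- lamp_bar (a point): Middle of the underside of the black lamp bar across the tray, 335 mm above the table: the bar is 60 (x) x 220 (y) x 28 mm. An upright gripper cannot work below it; a tool leaning back towards the loading end by 30 to 45 degrees (fingers pointing forward along x and down) can.
- tray_mid (a point): Centre of the tray's upper (sliding) face above its pivot, 120 mm above the table, axes as the frame's. When level the tray's face runs from x -145 mm (loading end, open) to x +85 mm; side walls 14 mm above the face, 72 mm apart inside. As it tips, the loading end rises by up to 64 mm: keep clear above it. Friction on tray and bay about 0.3.
- tray (a joint): Tilt of the tray about its pivot (along y): 0 level, held by a counterweight; 0.46 rad fully tipped, bay end down. Damped: near balance it starts slowly and may take 3 to 5 s to go over; returns by itself when empty. Tips when the carrier's centre is 20 to 50 mm past tray_mid along x, sooner the heavier; never at 10 mm or less. From about 0.25 to 0.36 rad the carrier slides off.
- bay_home (a point): Where the carrier's origin lies when it is home in the bay, its front against the rubber end stop; x runs down the bay, which slopes 0.46 rad; bay inside 79 mm wide.
- bottle: Bystander: amber bottle, 66 mm across, 150 mm high. Origin: centre of its underside.
- dishes: Bystander: stack of four dishes, 60 mm across, 61 mm high. Origin: centre of its underside.
- tube_rack: Bystander: green rack 60 (x) x 160 (y) mm with tubes to 92 mm high. Origin: centre of its underside.
- tip_box: Bystander: blue box with a clear lid, 120 (x) x 80 (y) x 80 mm high. Origin: centre of its underside.
- jar: Bystander: white jar with a red cap, 72 mm across, 90 mm high. Origin: centre of its underside.
- timer: Bystander: flat white timer, 70 (x) x 90 (y) x 22 mm. Origin: centre of its underside.

How it is judged:
By the outcome, as a careful person would: the job done as asked, in the order asked, and still so for the second after the job is handed in, with the robot touching nothing.
It also fails if it takes over 72 s, if anything falls off the work surface, if the arm or the gripper's body presses on something with over 40 N, if the wrist force passes 120 N, or if a joint passes its speed limit or range.

## Working session

There is one attempt and no reset: what is moved stays moved. The work goes in short steps, Python scripts to look and compute and a shell command to move; the robot and the scene stay as the last step left them, time stands still between calls to the robot, and variables do not carry over. Pictures are saved under pics/ and viewed, at most 14 in all, crops included, and the job is handed in when it is done.

```bash
ls; mkdir -p pics; python3 - <<'E'
from bench import robot, optics, order
import cv2,numpy as np
for n in ("scene","side","wrist"):
    im=optics.read_camera(n); cv2.imwrite(f"pics/{n}0.png",im)
    c=optics.calibration(n); print(n,c["vertical_fov"],c["cx"],c["cy"],np.round(c["R"],3).tolist(),np.round(c["t"],3), "pos",np.round(-np.array(c["R"]).T@c["t"],3),[k for k in c])
print(robot.get_obs())
E
```

```text
bench.py
nudge.py
pics
scene 57.702974653164745 277.65101997783364 213.65090430264053 [[-0.134, 0.991, 0.011], [0.734, 0.107, -0.671], [-0.666, -0.082, -0.742]] [ 0.085 -0.287  1.718] pos [1.366 0.088 1.08 ] ['vertical_fov', 'cx', 'cy', 'R', 't']
side 45.969636874402646 283.3824296863513 209.39580007454964 [[0.857, -0.516, 0.01], [-0.247, -0.428, -0.869], [0.453, 0.742, -0.494]] [-0.512  0.317  1.295] pos [-0.069 -1.09   0.92 ] ['vertical_fov', 'cx', 'cy', 'R', 't']
wrist 71.86405760169968 278.5318377496609 206.9231796585001 [[1.0, -0.001, -0.0], [-0.001, -0.966, 0.258], [-0.0, -0.258, -0.966]] [-0.523 -0.034  0.377] pos [0.523 0.065 0.373] ['vertical_fov', 'cx', 'cy', 'R', 't']
{'time': 0.15, 'qpos': array([ 4.14136550e-05,  1.26263405e-01, -4.05770794e-02,  1.40562187e+00,
        9.42327919e-05,  1.57077087e+00]), 'dq': array([ 0.00129678, -0.00197383,  0.00212455, -0.00032745,  0.00188658,
        0.00013043]), 'joint_efforts': array([-1.52715258e-01, -4.36873126e+01,  3.59195924e+01, -3.81522104e-01,
       -5.86057012e-02,  6.71992238e-03]), 'position': array([5.24496927e-01, 4.95671248e-05, 2.30603946e-01]), 'ee_rot': array([[-6.67162899e-05,  9.99998610e-01, -1.66603264e-03],
       [ 9.99999993e-01,  6.68732624e-05,  9.41637954e-05],
       [ 9.42750775e-05, -1.66602635e-03, -9.99998608e-01]]), 'force': array([ 0.63667646, -0.46318896, -0.01315741]), 'ft_torque': array([ 0.05493954,  0.08094897, -0.03143748]), 'finger_force': 0.0, 'gripper_width': 0.08521100199615732}
```

View pics/scene0.png

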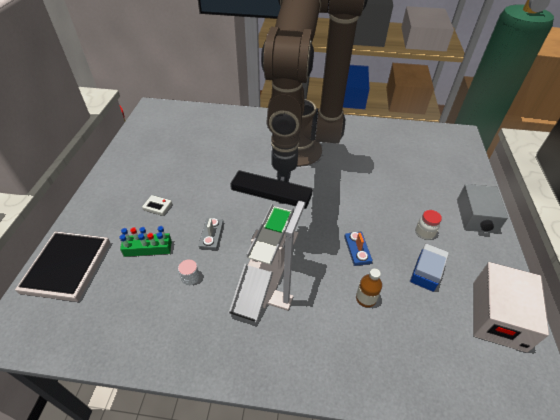

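View pics/side0.png

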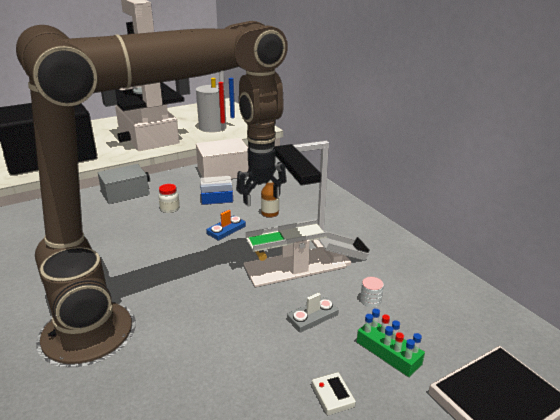

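The scene view shows the blue carrier at about (358,246), the green loading end at (278,220), the lamp bar at (271,189), the bay at (253,290) and the grey spare at (211,233). The side view shows the blue carrier at (226,227) and the green patch at (267,239).

```bash
cat > h.py <<'E'
import cv2,numpy as np
from bench import robot, optics, order
def ray(n,uv,c=None):
    c=c or optics.calibration(n); f=210/np.tan(np.radians(c["vertical_fov"])/2)
    R=np.array(c["R"]);d=R.T@np.array([(uv[0]-c["cx"])/f,(uv[1]-c["cy"])/f,1]);return -R.T@np.array(c["t"]),d/np.linalg.norm(d)
def plane(n,uv,z,c=None):
    o,d=ray(n,uv,c);return o+d*(z-o[2])/d[2]
def tri(rs):
    A=sum(np.eye(3)-np.outer(d,d) for o,d in rs);b=sum((np.eye(3)-np.outer(d,d))@o for o,d in rs)
    p=np.linalg.solve(A,b);return p,[np.linalg.norm(np.cross(p-o,d)) for o,d in rs]
def proj(n,X,c=None):
    c=c or optics.calibration(n); f=210/np.tan(np.radians(c["vertical_fov"])/2)
    p=np.array(c["R"])@X+c["t"];return p[:2]/p[2]*f+[c["cx"],c["cy"]]
def blobs(im,lo,hi,roi=None,amin=15):
    m=cv2.inRange(cv2.cvtColor(im,cv2.COLOR_BGR2HSV),np.array(lo),np.array(hi))
    if roi: k=np.zeros_like(m);k[roi[1]:roi[3],roi[0]:roi[2]]=1;m=m*k
    cs=cv2.findContours(m,cv2.RETR_EXTERNAL,cv2.CHAIN_APPROX_NONE)[0]
    return sorted([c for c in cs if cv2.contourArea(c)>amin],key=cv2.contourArea)[::-1]
E
python3 - <<'E'
from h import *
S=cv2.imread("pics/scene0.png");D=cv2.imread("pics/side0.png")
np.set_printoptions(precision=4,suppress=True)
def show(n,im,lo,hi,roi,z):
    for c in blobs(im,lo,hi,roi)[:3]:
        b=cv2.boxPoints(cv2.minAreaRect(c)); M=cv2.moments(c);u=(M["m10"]/M["m00"],M["m01"]/M["m00"])
        q=cv2.approxPolyDP(c,2.,True)[:,0]
        print(n,cv2.contourArea(c),np.round(u,1),"ctr",plane(n,u,z)); print([ (tuple(p.tolist()),plane(n,p,z)[:2].round(3).tolist()) for p in q])
print("fin");show("scene",S,(3,150,90),(18,255,255),(330,220,390,275),.06);show("side",D,(3,150,90),(18,255,255),(200,200,245,240),.06)
print("blue");show("scene",S,(100,120,40),(125,255,255),(330,220,390,275),.022);show("side",D,(100,120,40),(125,255,255),(200,200,250,240),.022)
print("green");show("scene",S,(50,120,60),(75,255,255),(250,190,310,240),.12);show("side",D,(50,120,60),(75,255,255),(240,220,300,260),.12)
print("bar");show("scene",S,(0,0,0),(179,255,45),(225,165,320,212),.363)
def up(im,x0,y0,x1,y1,s):return cv2.resize(im[y0:y1,x0:x1],None,fx=s,fy=s,interpolation=cv2.INTER_CUBIC)
a=up(S,220,165,380,315,5)[:, :];cv2.imwrite("pics/sc1.png",cv2.resize(up(S,220,165,380,315,4),None,fx=1,fy=1))
cv2.imwrite("pics/sd1.png",up(D,190,130,390,280,4))
E
```

```text
fin
scene 52.0 [359.7 240.9] ctr [0.5332 0.2676 0.06  ]
[((359, 233), [0.499, 0.266]), ((357, 243), [0.544, 0.259]), ((360, 249), [0.568, 0.268]), ((363, 241), [0.532, 0.279])]
side 113.5 [225.3 217.9] ctr [0.518  0.2522 0.06  ]
[((229, 210), [0.552, 0.295]), ((221, 213), [0.519, 0.29]), ((222, 226), [0.486, 0.209]), ((230, 222), [0.52, 0.219])]
blue
scene 238.5 [356.8 251. ] ctr [0.5484 0.264  0.022 ]
[((345, 234), [0.478, 0.222]), ((354, 264), [0.604, 0.255]), ((371, 262), [0.588, 0.311]), ((365, 242), [0.505, 0.293]), ((363, 249), [0.537, 0.285]), ((367, 252), [0.548, 0.299]), ((368, 258), [0.573, 0.302]), ((360, 261), [0.589, 0.275]), ((355, 256), [0.571, 0.258]), ((355, 242), [0.51, 0.258]), ((349, 238), [0.495, 0.237]), ((349, 233), [0.472, 0.237])]
side 249.5 [226.4 229.9] ctr [0.5128 0.2363 0.022 ]
[((244, 221), [0.591, 0.259]), ((232, 223), [0.549, 0.268]), ((218, 233), [0.48, 0.232]), ((212, 232), [0.465, 0.248]), ((210, 227), [0.472, 0.282]), ((207, 233), [0.447, 0.251]), ((219, 239), [0.467, 0.197]), ((244, 226), [0.576, 0.229])]
side 62.0 [214.1 201.2] ctr [0.5603 0.445 
[... 301 characters left out ...]
238.] ctr [ 0.531  -0.0089  0.12  ]
[((283, 238), [0.575, -0.034]), ((279, 232), [0.581, 0.001]), ((249, 237), [0.49, 0.022]), ((252, 244), [0.48, -0.016])]
bar
scene 1632.0 [272.1 186.3] ctr [ 0.6249 -0.02    0.363 ]
[((231, 183), [0.628, -0.133]), ((232, 189), [0.651, -0.125]), ((295, 205), [0.685, 0.049]), ((297, 200), [0.667, 0.052]), ((301, 199), [0.661, 0.062]), ((306, 202), [0.67, 0.076]), ((304, 207), [0.689, 0.073]), ((311, 194), [0.639, 0.087]), ((311, 189), [0.62, 0.085]), ((287, 181), [0.598, 0.018]), ((289, 171), [0.556, 0.018]), ((296, 165), [0.528, 0.035]), ((273, 165), [0.537, -0.03]), ((278, 170), [0.557, -0.013]), ((277, 180), [0.598, -0.01]), ((239, 171), [0.577, -0.121])]
```

View pics/sc1.png

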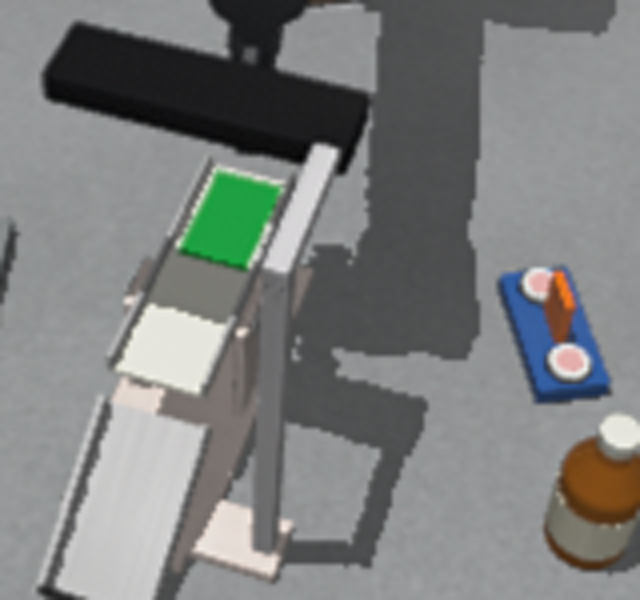

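View pics/sd1.png

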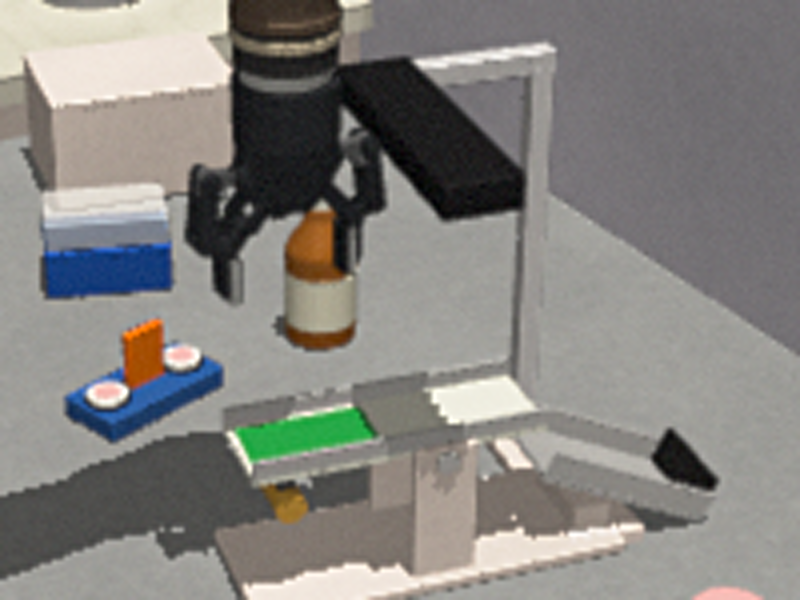

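The crops show the carrier dishes at scene (355.3,235.8)/(362.3,255.5) and side (216.8,228.5)/(235.8,219.3). They also show the tray's ends and the green-to-grey boundary clearly. Next I'll measure these.

```bash
python3 - <<'E'
from h import *
np.set_printoptions(precision=4,suppress=True)
s=lambda u,v:(220+(u+.5)/4-.5,165+(v+.5)/4-.5); d=lambda u,v:(190+(u+.5)/4-.5,130+(v+.5)/4-.5)
T=lambda a,b:tri([ray("scene",s(*a)),ray("side",d(*b))])
print("dish near",T((541,283),(107,394))," far",T((569,362),(183,357)))
print("fin top near end",T((553,275),(124,332)),"far end",T((571,305),(162,320)))
P=lambda n,u,z:plane(n,(s if n=="scene" else d)(*u),z)
print("tray far end scene",P("scene",(110,370),.12),P("scene",(205,394),.12))
print("tray far side face corners",P("side",(535,404),.12),P("side",(510,374),.12))
print("tray near scene",P("scene",(213,163),.12),P("scene",(288,182),.12)); print("near side", P("side",(228,428),.12),P("side",(248,466),.12))
for n,l in (("scene",((180,245),(249,268),(205,392),(125,355))),("side",((378,437),(357,408)))): print("line",n,[P(n,u,.12) for u in l])
print("grey/white boundary scene",P("scene",(150,302),.12),P("scene",(222,322),.12),"side",P("side",(445,423),.12),P("side",(428,390),.12))
print("bolts",P("scene",(130,300),.11),P("scene",(242,330),.11))
print("bar corners top",[P("scene",u,.363) for u in ((78,22),(369,97),(345,148),(45,76))],"side bot",[P("side",u,.335) for u in ((450,219),(522,207))])
print("post base",P("scene",(268,550),.012),"posttop",T((272,270),(545,52)))
print("bay end stop",T((45,590),(660,460)))
E
```

```text
dish near (array([0.4844, 0.2564, 0.0273]), [np.float64(0.0004096419715460068), np.float64(0.00040964197154607886)])  far (array([0.568 , 0.28  , 0.0271]), [np.float64(0.0005062708244641678), np.float64(0.0005062708244640589)])
fin top near end (array([0.5095, 0.262 , 0.0752]), [np.float64(0.0040774957862696635), np.float64(0.004077495786269576)]) far end (array([0.5457, 0.273 , 0.0751]), [np.float64(0.0013857651672173486), np.float64(0.0013857651672174525)])
tray far end scene [ 0.6959 -0.0873  0.12  ] [ 0.7075 -0.0117  0.12  ]
tray far side face corners [ 0.7024 -0.0606  0.12  ] [ 0.711  -0.0145  0.12  ]
tray near scene [ 0.4677 -0.0401  0.12  ] [0.4806 0.0267 0.12  ]
near side [0.4849 0.0269 0.12  ] [ 0.4741 -0.0255  0.12  ]
line scene [array([ 0.5637, -0.0538,  0.12  ]), array([0.5799, 0.0057, 0.12  ]), array([ 0.7057, -0.012 ,  0.12  ]), array([ 0.6802, -0.0784,  0.12  ])]
line side [array([ 0.5752, -0.0398,  0.12  ]), array([0.5822, 0.0027, 0.12  ])]
grey/white boundary scene [ 0.6261 -0.0681  0.12  ] [ 0.6377 -0.0084  0.12  ] side [ 0.6285 -0.0486  0.12  ] [ 0.6428 -0.0024  0.12  ]
bolts [ 0.6186 -0.0861  0.11  ] [0.6358 0.0074 0.11  ]
bar corners top [array([ 0.5732, -0.1217,  0.363 ]), array([0.6191, 0.0877, 0.363 ]), array([0.6691, 0.0757, 0.363 ]), array([ 0.6308, -0.1327,  0.363 ])] side bot [array([ 0.5788, -0.121 ,  0.335 ]), array([ 0.6301, -0.13  ,  0.335 ])]
post base [0.772  0.0473 0.012 ] posttop (array([0.7709, 0.0412, 0.3562]), [np.float64(0.001968374017316239), np.float64(0.0019683740173162345)])
bay end stop (array([ 0.8278, -0.0974,  0.0397]), [np.float64(0.02129473203921781), np.float64(0.021294732039217848)])
```

View pics/wrist0.png

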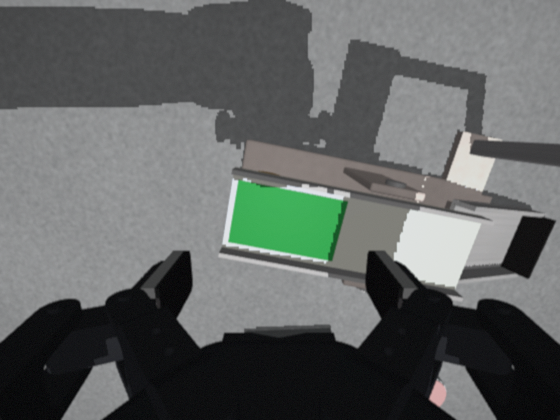

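The wrist view shows the whole tray from above: the green quad is at about (237,181), (345,199), (333,261), (229,243), and the white far end at about (480,222)–(462,288). I'll fit the tray axis from it.

```bash
python3 - <<'E'
from h import *
np.set_printoptions(precision=4,suppress=True)
W=cv2.imread("pics/wrist0.png");P=lambda u:plane("wrist",u,.12)[:2]
g=blobs(W,(50,120,60),(75,255,255))[0]; q=cv2.approxPolyDP(g,4,True)[:,0]
G=np.array([P(u) for u in g[:,0]],np.float32); r=cv2.minAreaRect(G*1000); print("green quad",q.tolist(),r); 
for u in q: print(P(u))
w=blobs(W,(0,0,200),(179,30,255),(390,195,500,300))
for c in w[:2]:
    q=cv2.approxPolyDP(c,3,True)[:,0]; print(cv2.contourArea(c),q.tolist(),[P(u).round(4).tolist() for u in q])
# rows profile across tray at column through green and near edge row
gr=cv2.cvtColor(W,cv2.COLOR_BGR2GRAY)
print("col 290",gr[165:275,290].tolist()); print("col 430",gr[190:300,430].tolist()); print("row 210",gr[210,215:245].tolist())
E
```

```text
green quad [[239, 180], [229, 241], [331, 259], [346, 202]] ((530.7691040039062, -16.878578186035156), (58.61610794067383, 98.57611083984375), 78.67526245117188)
[0.4885 0.0215]
[ 0.4771 -0.036 ]
[ 0.5732 -0.0543]
[0.5841 0.0014]
4363.0 [[410, 210], [394, 259], [404, 263], [419, 279], [455, 286], [480, 223]] [[0.6425, -0.0061], [0.633, -0.0544], [0.6429, -0.0585], [0.6593, -0.0754], [0.6954, -0.083], [0.7082, -0.0185]]
30.0 [[416, 199], [421, 200], [424, 195], [416, 195]] [[0.6467, 0.0042], [0.6513, 0.0032], [0.6534, 0.0078], [0.6463, 0.0078]]
col 290 [128, 129, 129, 129, 128, 129, 128, 128, 129, 129, 129, 126, 110, 86, 70, 73, 88, 97, 99, 103, 144, 199, 226, 224, 201, 161, 137, 133, 133, 132, 133, 133, 133, 135, 132, 133, 133, 134, 133, 133, 134, 134, 133, 133, 133, 134, 132, 132, 132, 132, 131, 132, 133, 133, 133, 132, 131, 131, 132, 131, 131, 133, 131, 131, 130, 131, 130, 131, 131, 131, 131, 131, 130, 129, 130, 130, 129, 129, 130, 129, 128, 128, 128, 130, 129, 128, 127, 140, 179, 207, 191, 159, 139, 127, 108, 85, 68, 66, 67, 69, 103, 162, 192, 197, 192, 173, 153, 147, 145, 146]
col 430 [119, 117, 118, 119, 117, 117, 119, 119, 118, 118, 116, 117, 118, 117, 114, 96, 76, 80, 124, 167, 185, 186, 188, 205, 221, 224, 223, 223, 224, 223, 223, 223, 223, 223, 223, 223, 223, 224, 224, 223, 222, 223, 223, 223, 224, 224, 224, 223, 223, 223, 223, 223, 224, 223, 223, 223, 223, 224, 223, 223, 222, 224, 223, 223, 223, 223, 223, 223, 223, 223, 223, 223, 223, 223, 223, 223, 223, 224, 223, 223, 223, 223, 223, 223, 223, 223, 223, 222, 223, 222, 224, 219, 180, 137, 119, 98, 74, 63, 52, 30, 16, 15, 13, 18, 17, 19, 17, 20, 20, 21]
row 210 [148, 152, 151, 151, 149, 147, 147, 148, 148, 146, 145, 150, 181, 220, 226, 227, 226, 220, 174, 137, 129, 130, 130, 129, 131, 129, 131, 130, 129, 130]
```

```bash
cat >> h.py <<'E'
from scipy.spatial.transform import Rotation as Ro
def rot(yaw,lean):
    y=np.array([-np.sin(yaw),np.cos(yaw),0]);z=np.array([np.sin(lean)*np.cos(yaw),np.sin(lean)*np.sin(yaw),-np.cos(lean)])
    return np.stack([np.cross(y,z),y,z],1)
PIV=np.array([.6185,-.0343]);YF=-.195
def fr(x,y=0): c,s=np.cos(YF),np.sin(YF);return PIV+[c*x-s*y,s*x+c*y]
def tofr(p): c,s=np.cos(YF),np.sin(YF);d=np.array(p[:2])-PIV;return np.array([c*d[0]+s*d[1],-s*d[0]+c*d[1]])
def delta(p,yaw,lean):
    o=robot.get_obs();R=o["ee_rot"];T=rot(yaw,lean)
    print("shift",(R.T@(np.array(p)-o["position"])).round(4),"turn",Ro.from_matrix(R.T@T).as_rotvec().round(3))
def tcp(g,yaw,lean): return np.array(g)+.019*rot(yaw,lean)[:,2]
np.set_printoptions(precision=4,suppress=True)
E
python3 - <<'E'
from h import *
delta(tcp([.5263,.268,.17],.275,.7),.275,.7)
E
```

```text
shift [0.2713 0.0137 0.0751] turn [-0.644 -0.488 -1.76 ]
```

```bash
python3 nudge.py '[{"pos":[0.06,0.003,0.02],"rotvec":[-0.064,-0.049,-0.176]},{"pos":[0.12,0.006,0.03],"rotvec":[-0.129,-0.098,-0.352]},{"pos":[0.17,0.01,0.05],"rotvec":[-0.193,-0.146,-0.528]},{"pos":[0.22,0.012,0.06],"rotvec":[-0.258,-0.195,-0.704]},{"pos":[0.271,0.014,0.075],"rotvec":[-0.322,-0.244,-0.88]},{"pos":[0.271,0.014,0.075],"rotvec":[-0.386,-0.293,-1.056]},{"pos":[0.271,0.014,0.075],"rotvec":[-0.451,-0.342,-1.232]},{"pos":[0.271,0.014,0.075],"rotvec":[-0.515,-0.39,-1.408]},{"pos":[0.271,0.014,0.075],"rotvec":[-0.58,-0.439,-1.584]},{"pos":[0.271,0.014,0.075],"rotvec":[-0.644,-0.488,-1.76]}]' 0.05 20
python3 - <<'E'
from h import *
o=robot.get_obs();print(o["qpos"],o["position"])
cv2.imwrite("pics/w1.png",optics.read_camera("wrist"))
delta(tcp([.5263,.268,.057],.275,.7),.275,.7)
E
```

```text
time: 1.4
position: [0.5384, 0.2711, 0.156]
ee_rot: [[-0.756, -0.223, 0.615], [-0.162, 0.975, 0.155], [-0.634, 0.017, -0.773]]
force: [0.7, 0.5, -0.6]
gripper_width: 0.0501
finger_force: 0.0
[ 0.5638 -0.1834 -0.7256  0.3661 -0.1996  0.2762] [0.5384 0.2711 0.156 ]
shift [ 0.0703 -0.0002  0.0873] turn [-0.018 -0.012 -0.044]
```

View pics/w1.png

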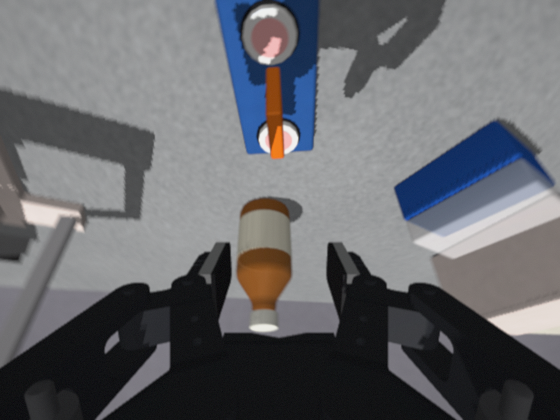

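The fin top runs from (273,68) to (277,157) in the wrist view, between the open fingers. I'll check it against the z = 0.075 plane.

```bash
python3 - <<'E'
from h import *
c=optics.calibration("wrist");P=lambda u,z:plane("wrist",u,z,c)
a,b=P((273.5,68),.075),P((277.5,157),.075);print(a,b,np.linalg.norm(b-a),np.arctan2(*(b-a)[1::-1]))
W=cv2.imread("pics/w1.png")
g=blobs(W,(3,150,60),(18,255,255),(255,60,300,165))
for k in g[:1]:
    pts=k[:,0]; top=pts[pts[:,1]<72].mean(0);bot=pts[pts[:,1]>150].mean(0);print(top,bot,P(top,.075),P(bot,.075), cv2.approxPolyDP(k,2,True)[:,0].tolist())
l=[P(u,.022) for u in ((248,154),(313,150))];print("front block corners",l)
E
```

```text
[0.4786 0.2539 0.075 ] [0.5414 0.2705 0.075 ] 0.06497456284720844 0.2580655815600429
[272.8235  68.6471] [276.8696 155.3478] [0.479  0.2536 0.075 ] [0.5399 0.2697 0.075 ] [[275, 67], [267, 69], [266, 78], [267, 122], [273, 158], [283, 156], [279, 73]]
front block corners [array([0.5945, 0.2546, 0.022 ]), array([0.5764, 0.3134, 0.022 ])]
```

```bash
python3 - <<'E'
from h import *
delta(tcp([.524,.2668,.11],.282,.7),.282,.7);delta(tcp([.524,.2668,.057],.282,.7),.282,.7)
E
```

```text
shift [ 0.0386 -0.      0.0448] turn [-0.023 -0.012 -0.05 ]
shift [ 0.0722 -0.0008  0.0857] turn [-0.023 -0.012 -0.05 ]
```

```bash
python3 nudge.py '[{"pos":[0.02,0,0.022],"rotvec":[-0.023,-0.012,-0.05]},{"pos":[0.039,0,0.045],"rotvec":[-0.023,-0.012,-0.05]},{"pos":[0.055,0,0.065],"rotvec":[-0.023,-0.012,-0.05]},{"pos":[0.072,-0.001,0.086],"rotvec":[-0.023,-0.012,-0.05]},{"pos":[0.072,-0.001,0.086],"rotvec":[-0.023,-0.012,-0.05]},{"pos":[0.072,-0.001,0.086],"rotvec":[-0.023,-0.012,-0.05]}]' 0.05
python3 nudge.py '[{},{},{},{},{},{}]' 0.0 60
python3 - <<'E'
from h import *
delta(tcp([.524,.2668,.057],.282,.7),.282,.7)
E
```

```text
time: 2.2
position: [0.5381, 0.2723, 0.0451]
ee_rot: [[-0.739, -0.268, 0.619], [-0.201, 0.963, 0.177], [-0.643, 0.006, -0.765]]
force: [0.8, 0.2, 1.0]
gripper_width: 0.0497
finger_force: 0.0
time: 2.95
position: [0.538, 0.2722, 0.0453]
ee_rot: [[-0.738, -0.269, 0.62], [-0.202, 0.963, 0.177], [-0.644, 0.006, -0.765]]
force: [-2.1, -0.4, 6.0]
gripper_width: 0.0092
finger_force: 62.1
shift [ 0.0039 -0.0013  0.0004] turn [-0.002  0.    -0.011]
```

```bash
python3 nudge.py '[{"pos":[-0.01,0,-0.012]},{"pos":[-0.03,0,-0.036]},{"pos":[-0.06,0.001,-0.072]},{"pos":[-0.09,0.001,-0.107]},{"pos":[-0.1,0.001,-0.119]},{"pos":[-0.1,0.001,-0.119]}]'
python3 - <<'E'
from h import *
o=robot.get_obs();print(o["position"],o["gripper_width"],o["force"])
cv2.imwrite("pics/w2.png",optics.read_camera("wrist"))
for n in("scene","side"):
    im=optics.read_camera(n);cv2.imwrite(f"pics/{n}2.png",im)
    u=proj(n,np.array([.524,.2668,.18])).astype(int);print(n,u)
a=cv2.imread("pics/scene2.png");b=cv2.imread("pics/side2.png")
cr=lambda im,u:cv2.resize(im[u[1]-45:u[1]+45,u[0]-45:u[0]+45],None,fx=4.4,fy=4.4,interpolation=cv2.INTER_CUBIC)
us=[proj(n,np.array([.524,.2668,.18])).astype(int) for n in("scene","side")]
cv2.imwrite("pics/c2.png",np.hstack([cr(a,us[0]),cr(b,us[1])]))
E
```

```text
time: 3.7
position: [0.5371, 0.272, 0.1995]
ee_rot: [[-0.739, -0.269, 0.618], [-0.202, 0.963, 0.177], [-0.643, 0.006, -0.766]]
force: [0.1, -0.3, -4.5]
gripper_width: 0.0092
finger_force: 60.8
[0.5371 0.272  0.1995] 0.009188535218844796 [ 0.0677 -0.3428 -4.4864]
scene [365 215]
side [223 184]
```

View pics/c2.png

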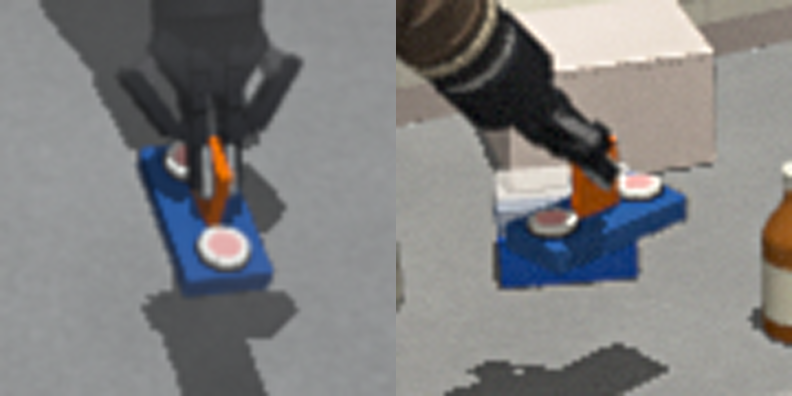

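The carrier is held upright, with its front dish at crop (223,246) in scene and (244,182) in side. I'll triangulate it for position and pitch.

```bash
python3 - <<'E'
from h import *
k=4.4
S=lambda u,v:(320+(u+.5)/k-.5,170+(v+.5)/k-.5);D=lambda u,v:(178+(u+.5)/k-.5,139+(v+.5)/k-.5)
T=lambda a,b:tri([ray("scene",S(*a)),ray("side",D(*b))])
print("front dish",T((223,246),(244,182)));print("near dish",T((178,162),(155,221)))
print("front bottom corners",T((186,292),(289,214)),)
o=robot.get_obs();print("tcp",o["position"])
E
```

```text
front dish (array([0.5659, 0.2796, 0.1804]), [np.float64(0.0002409650477106248), np.float64(0.0002409650477106618)])
near dish (array([0.4821, 0.2515, 0.1782]), [np.float64(0.0032235235466263113), np.float64(0.003223523546626112)])
front bottom corners (array([0.592 , 0.2572, 0.1563]), [np.float64(0.0006125383520931931), np.float64(0.0006125383520931)])
tcp [0.5361 0.2713 0.1962]
```

```bash
python3 - <<'E'
from h import *
x,y=fr(-.0594);delta([x,y,.21],YF,.697)
o=robot.get_obs();print(o["position"],fr(-.0594))
E
```

```text
shift [ 0.0332 -0.2897 -0.0472] turn [ 0.303 -0.004  0.356]
[0.5361 0.2713 0.1962] [ 0.5602 -0.0228]
```

```bash
python3 nudge.py '[{"pos":[0.001,-0.012,-0.012],"rotvec":[0.012,0,0.014]},{"pos":[0.003,-0.04,-0.016],"rotvec":[0.042,0,0.05]},{"pos":[0.009,-0.08,-0.02],"rotvec":[0.085,-0.001,0.1]},{"pos":[0.014,-0.125,-0.025],"rotvec":[0.13,-0.002,0.153]},{"pos":[0.02,-0.17,-0.03],"rotvec":[0.178,-0.002,0.21]},{"pos":[0.025,-0.215,-0.036],"rotvec":[0.225,-0.003,0.264]},{"pos":[0.029,-0.255,-0.042],"rotvec":[0.267,-0.004,0.313]},{"pos":[0.032,-0.28,-0.046],"rotvec":[0.293,-0.004,0.344]},{"pos":[0.033,-0.29,-0.047],"rotvec":[0.303,-0.004,0.356]},{"pos":[0.033,-0.29,-0.047],"rotvec":[0.303,-0.004,0.356]}]'
python3 nudge.py '[{},{}]'
python3 - <<'E'
from h import *
cv2.imwrite("pics/w3.png",optics.read_camera("wrist"))
for n in("scene","side"): cv2.imwrite(f"pics/{n}3.png",optics.read_camera(n))
a=cv2.imread("pics/scene3.png");b=cv2.imread("pics/side3.png")
us=[proj(n,np.array([.5479,-.02,.15])).astype(int) for n in("scene","side")];print(us)
cr=lambda im,u:cv2.resize(im[u[1]-45:u[1]+45,u[0]-45:u[0]+45],None,fx=4.4,fy=4.4,interpolation=cv2.INTER_CUBIC)
cv2.imwrite("pics/c3.png",np.hstack([cr(a,us[0]),cr(b,us[1])]))
x,y=fr(-.0594);delta([x,y,.21],YF,.697);print(robot.get_obs()["qpos"])
E
```

```text
time: 5.1
position: [0.5615, -0.0227, 0.2122]
ee_rot: [[-0.75, 0.195, 0.632], [0.151, 0.981, -0.123], [-0.644, 0.003, -0.765]]
force: [0.2, 0.4, -5.6]
gripper_width: 0.0091
finger_force: 60.7
time: 5.35
position: [0.5619, -0.0215, 0.2126]
ee_rot: [[-0.75, 0.193, 0.633], [0.149, 0.981, -0.122], [-0.644, 0.003, -0.765]]
force: [0.1, -0.5, -5.6]
gripper_width: 0.0091
finger_force: 60.7
[array([275, 217]), array([272, 229])]
shift [ 0.0029 -0.0014  0.0011] turn [ 0.003  0.003 -0.001]
[ 0.0386 -0.32   -0.7028  0.5006 -0.1473  0.1814]
```

View pics/c3.png

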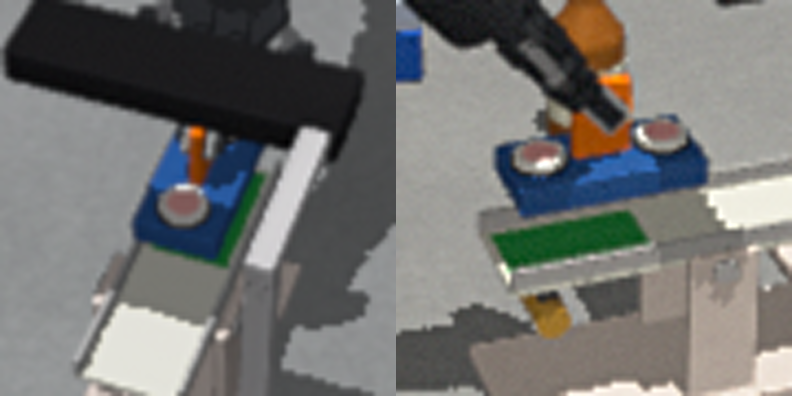

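The carrier is above the tray and aligned with it; the front dish is at crop (183,205) in scene and (264,133) in side.

```bash
python3 - <<'E'
from h import *
k=4.4
S=lambda u,v:(230+(u+.5)/k-.5,172+(v+.5)/k-.5);D=lambda u,v:(227+(u+.5)/k-.5,184+(v+.5)/k-.5)
f,e=tri([ray("scene",S(183,205)),ray("side",D(264,133))]);print("front dish",f,e[0],"frame",tofr(f))
n=plane("side",D(144,155),f[2]);print("near dish side only",n,tofr(n))
# front block face corners: bottom-left/right in scene; side bottom front corner
g,e=tri([ray("scene",S(136,240)),ray("side",D(311,183))]);print("front right bottom corner",g,e[0],tofr(g))
p=plane("scene",S(222,266),g[2]);print("front left bottom corner",tofr(p))
x,y=fr(-.0594);delta([x,y,.1647],YF,.697)
o=robot.get_obs();print(tofr(o["position"]),o["position"])
E
```

```text
front dish [ 0.5912 -0.0271  0.1942] 0.0007724038569017698 frame [-0.0281  0.0018]
near dish side only [ 0.5084 -0.0112  0.1942] [-0.1125  0.0013]
front right bottom corner [ 0.6073 -0.0594  0.1682] 0.00034398839703329284 [-0.0062 -0.0268]
front left bottom corner [-0.0042  0.0387]
shift [ 0.0321 -0.0015  0.0357] turn [ 0.003  0.003 -0.001]
[-0.0579  0.0014] [ 0.5619 -0.0217  0.2127]
```

View pics/w3.png

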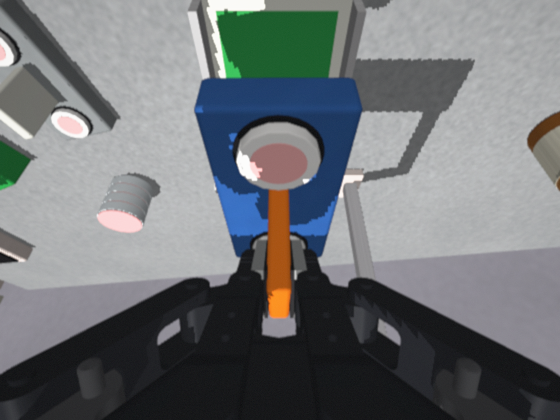

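The wrist view shows the carrier's rear face (bottom corners about (203,79), (357,80); top corners about (196,111), (359,111)) above the green patch, whose edges are at about (217,12) and (340,12). I'll compare the lateral centres.

```bash
python3 - <<'E'
from h import *
c=optics.calibration("wrist");P=lambda u,z:tofr(plane("wrist",u,z,c))
W=cv2.imread("pics/w3.png")
H=cv2.cvtColor(W,cv2.COLOR_BGR2HSV)
gm=cv2.inRange(H,(50,120,40),(75,255,255));bm=cv2.inRange(H,(100,120,40),(125,255,255))
for r in (20,35,50,65): 
    x=np.where(gm[r,190:380])[0]+190;print("green",r,x.min(),x.max(),P((x.min(),r),.12),P((x.max(),r),.12))
for r in (95,111,125): 
    x=np.where(bm[r,180:380])[0]+180;print("blue",r,x.min(),x.max())
print("rear bottom",P((203,79),.168),P((357,80),.168)," top",P((196,111),.19),P((359,111),.19))
print("fin top",P((279,317),.168+.075))
E
```

```text
green 20 218 335 [-0.1352 -0.0296] [-0.1351  0.0289]
green 35 221 333 [-0.1281 -0.0293] [-0.128  0.029]
green 50 223 331 [-0.1204 -0.0295] [-0.1203  0.0291]
green 65 225 329 [-0.1121 -0.0297] [-0.112   0.0292]
blue 95 199 358
blue 111 195 360
blue 125 200 356
rear bottom [-0.1329 -0.0307] [-0.1323  0.0329]  top [-0.1338 -0.0298] [-0.1336  0.0299]
fin top [-0.0545  0.0004]
```

```bash
python3 nudge.py '[{"pos":[0.006,-0.001,0.007],"rotvec":[0.002,0.001,0]},{"pos":[0.012,-0.001,0.0145],"rotvec":[0.002,0.001,0]},{"pos":[0.018,-0.001,0.022],"rotvec":[0.002,0.001,0]},{"pos":[0.023,-0.001,0.028],"rotvec":[0.002,0.001,0]},{"pos":[0.027,-0.001,0.032],"rotvec":[0.002,0.001,0]},{"pos":[0.027,-0.001,0.032],"rotvec":[0.002,0.001,0]},{"pos":[0.027,-0.001,0.032],"rotvec":[0.002,0.001,0]}]'
python3 nudge.py '[{"pos":[0.0006,0,0.0008]},{"pos":[0.0012,0,0.0015]},{"pos":[0.002,0,0.0023]},{"pos":[0.002,0,0.0023]}]'
```

```text
time: 6.38
position: [0.5621, -0.0231, 0.1714]
ee_rot: [[-0.75, 0.196, 0.632], [0.15, 0.981, -0.125], [-0.644, 0.001, -0.765]]
force: [0.3, -1.0, -4.8]
gripper_width: 0.0096
finger_force: 60.8
time: 6.88
position: [0.5616, -0.0231, 0.1676]
ee_rot: [[-0.75, 0.195, 0.631], [0.15, 0.981, -0.125], [-0.644, 0.001, -0.765]]
force: [0.5, -1.1, -4.7]
gripper_width: 0.0091
finger_force: 60.8
```

Still carrying the full weight, so I'll go on in small steps.

```bash
python3 nudge.py '[{"pos":[0.0006,0,0.0008]},{"pos":[0.0013,0,0.0015]},{"pos":[0.0013,0,0.0015]},{"pos":[0.0013,0,0.0015]}]'
```

```text
time: 7.38
position: [0.5617, -0.0231, 0.1658]
ee_rot: [[-0.75, 0.196, 0.632], [0.15, 0.981, -0.125], [-0.644, 0.001, -0.765]]
force: [0.6, -0.6, -5.1]
gripper_width: 0.0095
finger_force: 60.8
```

```bash
python3 nudge.py '[{"pos":[0.0006,0,0.0008]},{"pos":[0.0006,0,0.0008]},{"pos":[0.0006,0,0.0008]}]'
```

```text
time: 7.75
position: [0.5621, -0.0231, 0.1653]
ee_rot: [[-0.75, 0.196, 0.632], [0.151, 0.981, -0.125], [-0.644, 0.002, -0.765]]
force: [0.2, 0.2, -2.9]
gripper_width: 0.0091
finger_force: 60.8
```

```bash
python3 nudge.py '[{"pos":[0.0005,0,0.0006]},{"pos":[0.0005,0,0.0006]},{"pos":[0.0005,0,0.0006]}]'
```

```text
time: 8.12
position: [0.5625, -0.0231, 0.1652]
ee_rot: [[-0.749, 0.196, 0.633], [0.15, 0.981, -0.125], [-0.645, 0.002, -0.764]]
force: [0.7, -0.7, 1.5]
gripper_width: 0.0094
finger_force: 61.6
```

```bash
python3 nudge.py '[{},{},{},{"pos":[0.004,0,-0.003]},{"pos":[0.015,0,-0.013]},{"pos":[0.03,0,-0.025]},{"pos":[0.046,0,-0.039]},{"pos":[0.046,0,-0.039]}]' 0.04 60
python3 - <<'E'
from h import *
print(tofr(robot.get_obs()["position"]))
cv2.imwrite("pics/w4.png",optics.read_camera("wrist"));b=optics.read_camera("side");cv2.imwrite("pics/side4.png",b)
k=lambda im:cv2.resize(im[175:285,200:350],None,fx=4,fy=4,interpolation=cv2.INTER_CUBIC);cv2.imwrite("pics/c4.png",k(b))
E
```

```text
time: 9.12
position: [0.5012, -0.011, 0.1642]
ee_rot: [[-0.75, 0.195, 0.632], [0.15, 0.981, -0.124], [-0.644, 0.001, -0.765]]
force: [-0.4, -0.7, 0.7]
gripper_width: 0.0399
finger_force: 0.0
[-0.1196  0.0002]
```

View pics/c4.png

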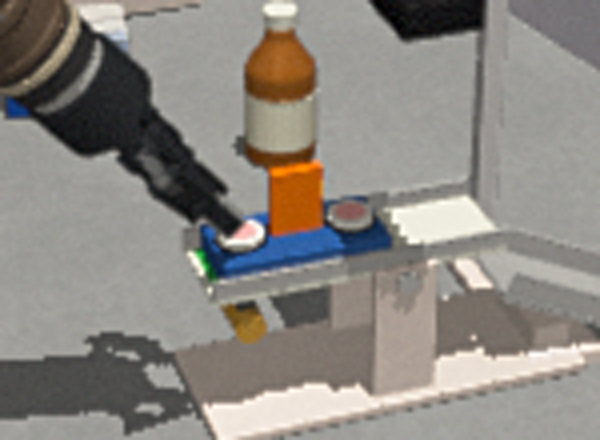

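```bash
python3 nudge.py '[{},{},{},{"pos":[-0.008,0,0.0065]},{"pos":[-0.015,0,0.0125]}]' 0 40
python3 nudge.py '[{"pos":[-0.006,0,0.005]},{"pos":[-0.012,0,0.01]},{"pos":[-0.018,0,0.015]},{"pos":[-0.024,0,0.02]},{"pos":[-0.03,0,0.025]},{"pos":[-0.036,0,0.03]},{"pos":[-0.042,0,0.035]},{"pos":[-0.046,0,0.039]},{"pos":[-0.046,0,0.039]}]'
python3 - <<'E'
from h import *
print(tofr(robot.get_obs()["position"]))
cv2.imwrite("pics/w5.png",optics.read_camera("wrist"));b=optics.read_camera("side");cv2.imwrite("pics/side5.png",b)
a=optics.read_camera("scene");cv2.imwrite("pics/scene5.png",a)
k=lambda im,x,y:cv2.resize(im[y:y+110,x:x+100],None,fx=4,fy=4,interpolation=cv2.INTER_CUBIC);cv2.imwrite("pics/c5.png",np.hstack([k(b,240,175),k(a,220,180)]))
E
```

```text
time: 9.85
position: [0.5228, -0.0153, 0.1646]
ee_rot: [[-0.75, 0.196, 0.632], [0.151, 0.981, -0.125], [-0.644, 0.001, -0.765]]
force: [0.4, 0.3, -0.0]
gripper_width: -0.0
finger_force: 0.0
time: 10.98
position: [0.5815, -0.027, 0.1644]
ee_rot: [[-0.75, 0.196, 0.632], [0.151, 0.981, -0.125], [-0.644, 0.001, -0.765]]
force: [-0.7, -0.3, 1.1]
gripper_width: 0.0
finger_force: 0.0
[-0.0377 -0.    ]
```

View pics/c5.png

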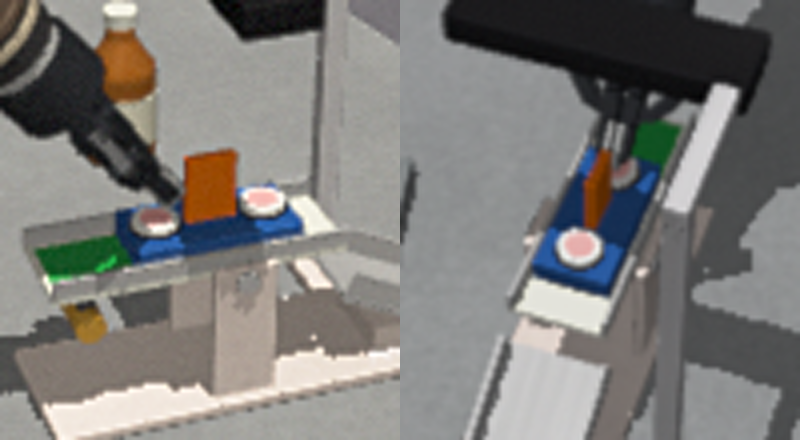

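The carrier sits straight between the walls with the fingers behind the fin. The front dish is at side px (305,225) and scene px (264.5,242). I'll get its position and a tilt baseline from the green corner.

```bash
cat >> h.py <<'E'
def look(save=None):
    o=robot.get_obs();b=optics.read_camera("side")
    if save: cv2.imwrite(f"pics/{save}.png",b)
    g=blobs(b,(50,120,50),(75,255,255),(235,200,310,265))[0];q=g[:,0]
    # green near-end edge (leftmost pixels) and orange fin
    f=np.vstack(blobs(b,(3,150,60),(18,255,255),(245,175,380,260))[0])
    L=q[q[:,0]<=q[:,0].min()+2]
    print("t",round(o["time"],2),"tcp frame",tofr(o["position"]).round(4),"z",round(o["position"][2],4),"F",o["force"].round(1),"green left",L.mean(0).round(2),"maxrow",q[:,1].max(),"area",cv2.contourArea(g),"fin min row",f[:,1].min(),"cols",f[:,0].min(),f[:,0].max())
E
python3 - <<'E'
from h import *
p,e=tri([ray("side",(305.3,224.9)),ray("scene",(264.4,241.7))]);print(p,e[0],tofr(p))
b=cv2.imread("pics/side5.png");look()
E
```

```text
[ 0.6489 -0.0404  0.1461] 0.0001496731438988116 [ 0.0311 -0.0001]
t 11.12 tcp frame [-0.0383 -0.0001] z 0.1642 F [ 0.7  0.1 -0.1] green left [250.17 238.67] maxrow 244 area 135.0 fin min row 213 cols 286 298
```

```bash
python3 nudge.py '[{"pos":[-0.004,0,0.003]},{"pos":[-0.008,0,0.0065]},{"pos":[-0.012,0,0.01]},{"pos":[-0.015,0,0.0128]},{"pos":[-0.015,0,0.0128]},{"pos":[-0.011,0,0.0095]},{"pos":[-0.011,0,0.0095]},{"pos":[-0.011,0,0.0095]}]'
python3 -c "from h import *;look('n1')"
```

```text
time: 12.18
position: [0.5951, -0.0297, 0.1642]
ee_rot: [[-0.75, 0.195, 0.632], [0.15, 0.981, -0.125], [-0.644, 0.001, -0.765]]
force: [0.2, -0.7, -0.6]
gripper_width: 0.0003
finger_force: 0.0
t 12.18 tcp frame [-0.0238 -0.    ] z 0.1642 F [ 0.2 -0.7 -0.6] green left [250.17 238.67] maxrow 244 area 177.0 fin min row 211 cols 292 304
```

```bash
python3 nudge.py '[{"pos":[-0.0038,0,0.0032]},{"pos":[-0.0065,0,0.0055]},{"pos":[-0.0065,0,0.0055]},{"pos":[-0.0027,0,0.0023]},{"pos":[-0.0027,0,0.0023]},{"pos":[-0.0027,0,0.0023]}]'
python3 -c "from h import *;look('n2')"
```

```text
time: 12.98
position: [0.5986, -0.0304, 0.1641]
ee_rot: [[-0.75, 0.195, 0.632], [0.15, 0.981, -0.125], [-0.644, 0.001, -0.765]]
force: [0.8, 0.1, 0.8]
gripper_width: -0.0001
finger_force: 0.0
t 12.97 tcp frame [-0.0203 -0.    ] z 0.1641 F [0.8 0.1 0.8] green left [250.17 238.67] maxrow 244 area 185.5 fin min row 211 cols 293 305
```

```bash
python3 nudge.py '[{"pos":[-0.0038,0,0.0032]},{"pos":[-0.0065,0,0.0055]},{"pos":[-0.0065,0,0.0055]},{"pos":[-0.0027,0,0.0023]},{"pos":[-0.0027,0,0.0023]},{"pos":[-0.0027,0,0.0023]}]'
python3 -c "from h import *;look('n3')"
```

```text
time: 13.78
position: [0.6021, -0.0311, 0.164]
ee_rot: [[-0.75, 0.195, 0.632], [0.15, 0.981, -0.125], [-0.644, 0.001, -0.765]]
force: [0.4, -0.4, -0.2]
gripper_width: -0.0003
finger_force: 0.0
t 13.78 tcp frame [-0.0167 -0.0001] z 0.164 F [ 0.4 -0.4 -0.2] green left [250.17 238.67] maxrow 244 area 195.5 fin min row 211 cols 294 306
```

```bash
python3 nudge.py '[{"pos":[-0.0038,0,0.0032]},{"pos":[-0.0062,0,0.0052]},{"pos":[-0.0062,0,0.0052]},{"pos":[-0.0023,0,0.0019]},{"pos":[-0.0023,0,0.0019]},{"pos":[-0.0023,0,0.0019]}]'
python3 -c "from h import *;look('n4')"
```

```text
time: 14.58
position: [0.605, -0.0317, 0.1641]
ee_rot: [[-0.75, 0.195, 0.632], [0.15, 0.981, -0.125], [-0.644, 0.001, -0.765]]
force: [1.2, 0.7, 0.0]
gripper_width: 0.0002
finger_force: 0.0
t 14.57 tcp frame [-0.0137 -0.0001] z 0.1641 F [1.2 0.7 0. ] green left [250.33 238.67] maxrow 244 area 198.0 fin min row 211 cols 295 307
```

```bash
python3 nudge.py '[{"pos":[-0.0038,0,0.0032]},{"pos":[-0.0062,0,0.0052]},{"pos":[-0.0062,0,0.0052]},{"pos":[-0.0023,0,0.0019]},{"pos":[-0.0023,0,0.0019]},{"pos":[-0.0023,0,0.0019]},{"pos":[-0.0023,0,0.0019]}]'
python3 -c "from h import *;look('n5')"
```

```text
time: 15.5
position: [0.608, -0.0323, 0.1641]
ee_rot: [[-0.75, 0.196, 0.632], [0.15, 0.981, -0.125], [-0.644, 0.001, -0.765]]
force: [0.6, -0.9, -0.1]
gripper_width: -0.0001
finger_force: 0.0
t 15.5 tcp frame [-0.0107 -0.0001] z 0.1641 F [ 0.6 -0.9 -0.1] green left [250.17 238.67] maxrow 244 area 204.0 fin min row 211 cols 295 308
```

```bash
python3 nudge.py '[{"pos":[-0.0038,0,0.0032]},{"pos":[-0.0062,0,0.0052]},{"pos":[-0.0062,0,0.0052]},{"pos":[-0.0023,0,0.0019]},{"pos":[-0.0023,0,0.0019]},{"pos":[-0.0023,0,0.0019]},{"pos":[-0.0023,0,0.0019]},{"pos":[-0.0023,0,0.0019]}]'
python3 -c "from h import *;look('n6')"
```

```text
time: 16.55
position: [0.611, -0.0329, 0.1641]
ee_rot: [[-0.75, 0.196, 0.632], [0.15, 0.981, -0.125], [-0.644, 0.001, -0.765]]
force: [-0.1, -0.5, 0.2]
gripper_width: -0.0001
finger_force: 0.0
t 16.55 tcp frame [-0.0076 -0.0001] z 0.1641 F [-0.1 -0.5  0.2] green left [250.   238.43] maxrow 244 area 209.5 fin min row 210 cols 296 308
```

```bash
python3 nudge.py '[{},{},{},{}]'
python3 -c "from h import *;look('n7')"
```

```text
time: 17.1
position: [0.6109, -0.0329, 0.164]
ee_rot: [[-0.75, 0.196, 0.632], [0.15, 0.981, -0.125], [-0.644, 0.001, -0.765]]
force: [0.3, 0.3, 0.8]
gripper_width: -0.0001
finger_force: 0.0
t 17.1 tcp frame [-0.0077 -0.0001] z 0.164 F [0.3 0.3 0.8] green left [250.17 238.67] maxrow 244 area 209.0 fin min row 210 cols 296 308
```

Not tipping yet, so I'll keep nudging.

```bash
python3 nudge.py '[{"pos":[-0.0038,0,0.0032]},{"pos":[-0.0062,0,0.0052]},{"pos":[-0.0062,0,0.0052]},{"pos":[-0.0023,0,0.0019]},{"pos":[-0.0023,0,0.0019]},{"pos":[-0.0023,0,0.0019]},{"pos":[-0.0023,0,0.0019]},{"pos":[-0.0023,0,0.0019]}]'
python3 -c "from h import *;look('n8')"
```

```text
time: 18.15
position: [0.6139, -0.0335, 0.1641]
ee_rot: [[-0.75, 0.196, 0.632], [0.15, 0.981, -0.125], [-0.644, 0.001, -0.765]]
force: [0.0, -0.3, 0.4]
gripper_width: 0.0
finger_force: 0.0
t 18.15 tcp frame [-0.0047 -0.0001] z 0.1641 F [ 0.  -0.3  0.4] green left [250.17 238.67] maxrow 244 area 216.0 fin min row 210 cols 297 309
```

```bash
python3 nudge.py '[{},{},{}]'; python3 -c "from h import *;look('n9')"
```

```text
time: 18.58
position: [0.6139, -0.0335, 0.1641]
ee_rot: [[-0.75, 0.196, 0.632], [0.15, 0.981, -0.125], [-0.644, 0.001, -0.765]]
force: [0.6, -0.2, 0.6]
gripper_width: 0.0001
finger_force: 0.0
t 18.57 tcp frame [-0.0047 -0.0001] z 0.1641 F [ 0.6 -0.2  0.6] green left [250.17 238.67] maxrow 244 area 212.5 fin min row 210 cols 297 309
```

Centre at about +27 mm and still level.

```bash
python3 nudge.py '[{"pos":[-0.0038,0,0.0032]},{"pos":[-0.0062,0,0.0052]},{"pos":[-0.0062,0,0.0052]},{"pos":[-0.0023,0,0.0019]},{"pos":[-0.0023,0,0.0019]},{"pos":[-0.0023,0,0.0019]},{"pos":[-0.0023,0,0.0019]},{"pos":[-0.0023,0,0.0019]}]'
python3 -c "from h import *;look('n10')"
```

```text
time: 19.62
position: [0.6168, -0.0341, 0.1641]
ee_rot: [[-0.75, 0.195, 0.632], [0.15, 0.981, -0.125], [-0.644, 0.001, -0.765]]
force: [-0.4, 0.2, 0.7]
gripper_width: -0.0
finger_force: 0.0
t 19.62 tcp frame [-0.0017 -0.0001] z 0.1641 F [-0.4  0.2  0.7] green left [250.33 238.67] maxrow 244 area 215.5 fin min row 210 cols 298 310
```

```bash
python3 nudge.py '[{"pos":[-0.0038,0,0.0032]},{"pos":[-0.0062,0,0.0052]},{"pos":[-0.0062,0,0.0052]},{"pos":[-0.0023,0,0.0019]},{"pos":[-0.0023,0,0.0019]},{"pos":[-0.0023,0,0.0019]},{"pos":[-0.0023,0,0.0019]},{"pos":[-0.0023,0,0.0019]}]'
python3 -c "from h import *;look('n11')"
```

```text
time: 20.68
position: [0.6197, -0.0346, 0.1642]
ee_rot: [[-0.75, 0.196, 0.632], [0.15, 0.981, -0.125], [-0.644, 0.001, -0.765]]
force: [0.8, -1.2, -0.4]
gripper_width: -0.0003
finger_force: 0.0
t 20.68 tcp frame [ 0.0013 -0.0001] z 0.1642 F [ 0.8 -1.2 -0.4] green left [251.   234.88] maxrow 240 area 186.0 fin min row 211 cols 299 313
```

The tray is tipping, so I'm withdrawing now.

```bash
python3 nudge.py '[{"pos":[-0.005,0,-0.04]},{"pos":[-0.015,0,-0.09]},{"pos":[-0.03,0,-0.13]},{"pos":[-0.03,0,-0.15]},{"pos":[-0.03,0,-0.15]}]'
python3 -c "from h import *;look('n12')"
python3 nudge.py '[{},{},{},{},{},{},{},{},{},{}]' | head -1
python3 -c "from h import *;look('n13')"
```

```text
time: 21.35
position: [0.5477, -0.0203, 0.3005]
ee_rot: [[-0.748, 0.195, 0.635], [0.15, 0.981, -0.125], [-0.647, 0.002, -0.763]]
force: [0.7, -0.8, 0.1]
gripper_width: -0.0002
finger_force: 0.0
t 21.35 tcp frame [-0.0721  0.0001] z 0.3005 F [ 0.7 -0.8  0.1] green left [251.25 232.88] maxrow 238 area 180.0 fin min row 212 cols 300 314
time: 22.65
t 22.65 tcp frame [-0.0724 -0.0001] z 0.2982 F [0.5 1.  0.1] green left [255.43 220.71] maxrow 230 area 85.0 fin min row 186 cols 262 277
```

```bash
for i in 1 2 3; do python3 nudge.py '[{},{},{},{},{},{},{},{}]' | head -1; python3 -c "from h import *;look('m$i')"; done
python3 - <<'E'
from h import *
a=optics.read_camera("scene");b=optics.read_camera("side")
k=lambda im,x,y:cv2.resize(im[y:y+150,x:x+130],None,fx=3,fy=3,interpolation=cv2.INTER_CUBIC);cv2.imwrite("pics/c6.png",np.hstack([k(b,240,150),k(a,200,180)]))
E
```

```text
time: 23.7
t 23.7 tcp frame [-0.0724 -0.0002] z 0.2982 F [ 0.5 -0.7  0.3] green left [250.14 238.43] maxrow 244 area 221.0 fin min row 186 cols 262 277
time: 24.75
t 24.75 tcp frame [-0.0724 -0.0001] z 0.2982 F [ 1.1 -0.8  0.5] green left [250.43 239.14] maxrow 244 area 220.5 fin min row 186 cols 262 277
time: 25.8
t 25.8 tcp frame [-0.0724 -0.0002] z 0.2982 F [0.5 0.2 0.1] green left [250.14 238.43] maxrow 244 area 220.0 fin min row 186 cols 262 277
```

View pics/c6.png

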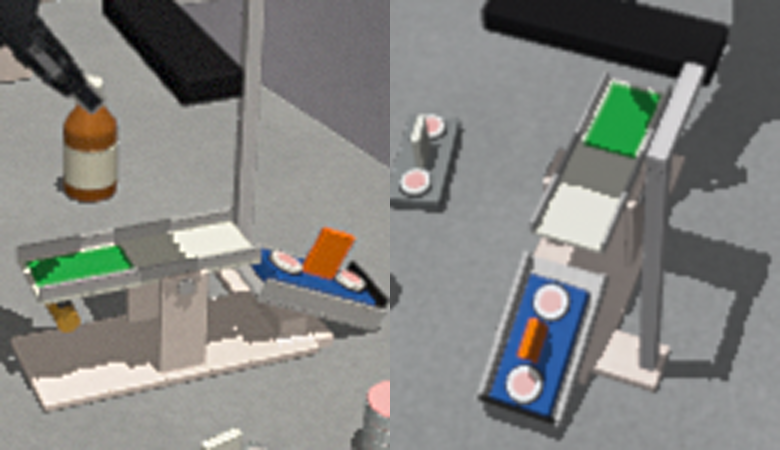

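The carrier lies in the bay against the end stop, the tray is back level and the arm is clear. I'm handing in.

```bash
python3 -c "from bench import robot, optics, order;print(order.finish_job())"
```

```text
the job is handed in; nothing more can be done
None
```

I nudged the blue carrier until its own weight tipped the tray and it slid down against the steel bay's end stop; the tray swung back level, the arm is clear, and I handed in at about 26 s.

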